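# Set the ship's clock to three

### The arm

A 7-joint arm with a two-finger parallel gripper is mounted at the origin on the work surface. World frame = base frame: x ahead of the robot, y to its left, z up, the work surface at z = 0. Lengths are in m, angles in rad, forces in N, time in s.
With the tool pointing down it reaches from about 0.4 to 0.85 m from the base axis. Payload 10.4 kg.
Tool frame: the origin (TCP) lies at the very end of the fingers, on their centre line; the grasp point (between the pads) lies 19 mm behind it (manip.grip_point_offset is the distance from the TCP to the grasp point, in m); z points along the fingers, y is the line along which they close (so a half turn about z gives the same grasp; the last joint's range is limited). The gripper opens to 85 mm and grips with 20 to 120 N. Pads are 22 mm wide; open, the fingers measure 114 mm over their backs; the gripper's body (76 mm by 85 mm) begins 54 mm behind the grasp point. The pads swing forward as they close: fully open they stand 13 mm farther back than shut.
Start: joints at [-1.161, 0.332, -0.065, 1.46, 0.022, 1.35, -0.088], TCP at [0.262, 0.567, 0.231] pointing down, gripper open.
Joint ranges: [-2.6, 2.6], [-0.5, 2.12], [-1.47, 1.34], [0.16, 2.42], [-1.27, 4.41], [0.06, 2.06], [-2.6, 2.6]. Speed limits (rad/s): [2.22, 2.22, 2.79, 2.79, 3.14, 3.14, 3.14].

### API

Orientations are given as a unit quaternion [x, y, z, w].
In Python, from workcell import manip gives the robot as it stands. The module is installed in compiled form; this text tells all that it offers.
- The arm moves only by the tool step_arm, never from a script. Its argument "moves" is a list of rows, each a list of 7 numbers: the closure, from 0 (fully open) to 1 (shut), then the shift along the world's x, y, z in mm, then the turn, a rotation vector about the world's x, y, z in rad. In form: [[grip, tx, ty, tz, ax, ay, az], ...]. A call has 1 to 10 rows; each row is the pose to reach, as a shift and turn from the pose commanded when the call began; what a row does not reach only later rows make up. A row lasts 1/10 s, in which the tool goes at most 50 mm and 8.59 degrees, less where a joint would pass 70% of its speed; a pose out of reach is approached as far as the arm can. A call with a gripper value outside its range is refused whole. The fingers move at their own pace and stop on an object; "grip_force" is the grip in N (left out, the last holds). Time passes only in rows, so rows that repeat a pose let the fingers close. It gives the time, the measured TCP pose, the force, the opening and the grip force at its end, in the units of the state.
- manip.get_obs(): the state, without advancing time (a new reading comes with each control period).
- manip.camera(name): name is "side" or "top" or "wrist"; returns a dict with "image" (420x560x3 uint8, blue, green, red), "K" (3x3 intrinsics, pixels), "rvec" (rotation vector, rad) and "tvec" (3), from world to camera coordinates, as OpenCV has them; the wrist camera has in their place "mount" (4x4, takes a point from camera to tool coordinates, whose origin is the TCP and whose axes are the flange's). Camera axes: x right, y down, z forward; pixel columns grow to the right and rows downward; lengths in m; the calibration is good to about 2 mm. The wrist camera is an equidistant fisheye: a pixel r from the principal point sees the ray r / f radians off the axis. A picture is of the moment at which its call begins: read the wrist's pose just before it. There is no depth.
- manip.hand_in(): hands the job in; it is judged then, once.
The state is a dict: "clock": time; "joint_pos": joint angles; "joint_velocities": joint speeds; "tau": joint torques, N m; "position": TCP position; "ee_rot": TCP orientation; "ft_force": force on the tool from outside, world axes, zero at the start; "torque": the same for the moment, N m; "grip_width": opening from 0.0 (shut) to 1.0 (fully open); "grasp_force": force on a finger pad.
Only numpy, scipy, OpenCV 4.12 (cv2) and the standard library are available. Lean on these libraries where they do the work, as an engineer would, in place of code of your own. Each camera call takes 0.05 s, during which the arm holds its last target. There are 200 camera calls.

### The job

The brass ship's clock lying face up on the bench is slow; set it to exactly three o'clock. Its glass is off: put one fingertip behind the long minute hand and gently push it round clockwise, never backwards, until it points straight at the twelve mark and the hour hand, which follows by itself, stands at three, then take the finger away. Do not pinch the hand, press on the dial, touch the hour hand, or shift the clock or the things lying round it.

Things in the scene. Friction and masses are not known exactly. Their poses are not given: they have to be found in the camera images.
- clock: round brass clock, 2.6 kg, loose on its back, face up, bezel off. Origin: centre of its underside, 3 mm above the table top (on a 3 mm mat). z up; x points to the twelve mark (two parallel black bars), three is on its -y side. Flange 300 mm wide, 7 mm high; case 262 mm wide; rim round the dial: inner radius 121 mm, 10 mm thick, top 73 mm above the origin, 15 mm above the dial face.
- dial: white dial, radius 121 mm, fixed in the clock, with flat black hour bars (double at twelve, longer at three, six, nine) and minute marks. Its face is 61 mm above the table top. Origin on the clock's axis, 3 mm below the face; axes as the clock's. Thin: a press of over 4 N spoils it.
- minute_hand (a joint): minute hand angle, rad, growing clockwise seen from above; 0 = at twelve, the clock reading three. In the clock's frame the hand points along (cos a, -sin a). Starts between -5.4 and -1.2 (51 to 11 minutes before three), so it is due at the next pass of twelve. Stays where left: friction takes about 0.6 N at 85 mm from the axis; no spring, no stop at twelve.
- minute_blade: long black minute hand. Origin on the clock's axis at the hand's underside, 10 mm above the dial face; x along the hand to its tip. 4 mm thick; reaches 104 mm, 30 mm tail behind; width 7 mm up to 70 mm from the axis, 9 mm from 70 to 96, then 5 mm. Beyond 65 mm from the axis a fingertip has free room beside it down to the dial. Delicate: over 5 N bends it.
- minute_tip (a point): the tip of the minute hand, on its upper face, 104 mm from the axis
- hour_hand: the short black hour hand, 60 mm from axis to tip, 17 mm at its widest, lying 3.5 to 6.5 mm above the dial face, below the minute hand. Geared to the minute hand, it moves by itself at a twelfth of its rate. Origin on the axis; its tip lies along its own -y axis. Do not touch it.
- bezel: the clock's brass bezel ring with its glass, 274 mm wide, 18 mm high, lying flat on the mat to the left; origin at the centre of its underside. Leave it alone.
- winding_key: small brass winding key, about 70 mm long, 9 mm high, lying on the mat to the right; origin under its shaft. Leave it alone.
- pulley_block: black rigging block with a steel eye, about 100 mm long, 54 mm wide, 24 mm high, lying on the mat to the right; origin under its sheave. Leave it alone.
- oil_bottle: small amber oil bottle with a red cap, 34 mm wide, 75 mm high, standing on the mat to the far right; origin at the centre of its underside. Leave it alone.

How it is judged:
On the way:
1. the fingertip pushes the minute hand round (it is past ten to three with the finger against it) (contact force between the fingers and minute_blade above 0.05 N and value of joint minute_hand above -1.047 rad).
At the end, for the whole second after the job is handed in: the clock reads three o'clock to within a minute and a half (minute hand within 0.157 rad of the twelve mark, hour hand at three within 0.05 rad), the hands at rest, the clock flat on the mat within 10 mm of where it lay (value of joint minute_hand between -0.157 and 0.157 rad and velocity of joint minute_hand between -0.05 and 0.05 rad/s and angle between the x axis of hour_hand and the x axis of clock, either way round below 0.05 rad and angle between clock's own z axis and vertical below 0.03 rad and distance of clock from where it was at the start of the episode below 0.01 m); the robot touches nothing.
It fails at once if the minute hand is turned backwards, or well past three (over 0.3 rad) (velocity of joint minute_hand below -0.1 rad/s or value of joint minute_hand above 0.3 rad).
It fails at once if the minute hand is pinched or bent (over 5 N on it) (contact force between the fingers and minute_blade above 5 N).
It fails at once if the dial is pressed (over 4 N) or the hour hand is touched (contact force between the fingers and dial above 4 N or contact force between the fingers and hour_hand above 0.5 N).
It fails at once if the clock is shifted, lifted or tipped (distance of clock from where it was at the start of the episode above 0.01 m or angle between clock's own z axis and vertical above 0.05 rad).
It fails at once if something lying round the clock is disturbed (distance of any of bezel, winding_key, pulley_block, oil_bottle from where it was at the start of the episode above 0.01 m).
It also fails if it takes over 56 s, if anything falls off the work surface, if the arm or the gripper's body presses on something with over 40 N, if the wrist force passes 120 N, or if a joint passes its speed limit or range.

## Working session

There is one attempt and no reset: what is moved stays moved. The work goes in short steps, Python scripts to look and compute and a tool call to move; the robot and the scene stay as the last step left them, time stands still between calls to the robot, and variables do not carry over. Pictures are saved under pics/ and viewed, at most 10 in all, crops included, and the job is handed in when it is done.

Besides the shell and the picture viewer there is one more tool, called after "Request:" as name([rows], argument=value, ...), one row to a line, values as JSON. step_arm: Moves the arm, as the interface text tells. Its arguments: {"type":"object","properties":{"moves":{"type":"array","items":{"type":"array","items":{"type":"number"}}},"grip_force":{"type":"number"}},"required":["moves"]}

```bash
mkdir -p pics; python3 - <<'E'
from workcell import manip
import cv2,numpy as np
o=manip.get_obs();print(o['clock'],o['position'],o['ee_rot'],o['grip_width'],manip.grip_point_offset)
for n in("top","side"):
    c=manip.camera(n);cv2.imwrite(f"pics/{n}0.png",c["image"])
    np.savez(f"{n}.npz",**{k:v for k,v in c.items() if k in("K","rvec","tvec")})
    print(n,c["K"].tolist(),c["rvec"],c["tvec"])
E
```

```text
0.0 [0.26198768 0.5670321  0.23050516] [ 2.14688222e-01  9.76682371e-01 -7.06490432e-04 -1.15575007e-04] 1.0022364452018244 0.0187
top [[499.1771637008344, 0.0, 284.9429327326611], [0.0, 499.1771637008344, 209.76390580883304], [0.0, 0.0, 1.0]] [ 2.15759879 -2.2161493   0.08038325] [0.04555883 0.52895975 1.42916148]
side [[411.6314475152532, 0.0, 283.5568659724545], [0.0, 411.6314475152532, 206.11222552699053], [0.0, 0.0, 1.0]] [ 2.30928078 -0.60889326  0.23208878] [-0.46581449  0.25424312  0.80845014]
```

View pics/top0.png

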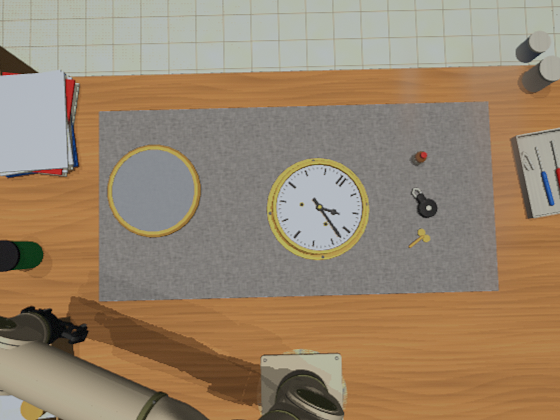

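View pics/side0.png

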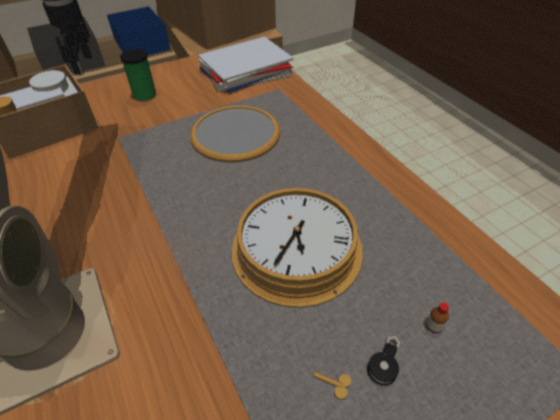

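The top view shows the clock at about (318,207), the twelve double bar up and right at (341,181), and the minute hand pointing to about (340,236). I'll enlarge it.

```bash
python3 - <<'E'
import cv2
i=cv2.imread("pics/top0.png")[150:265,260:375]
cv2.imwrite("pics/crop0.png",cv2.resize(i,None,fx=5,fy=5,interpolation=cv2.INTER_CUBIC))
E
```

```text
(no output)
```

View pics/crop0.png

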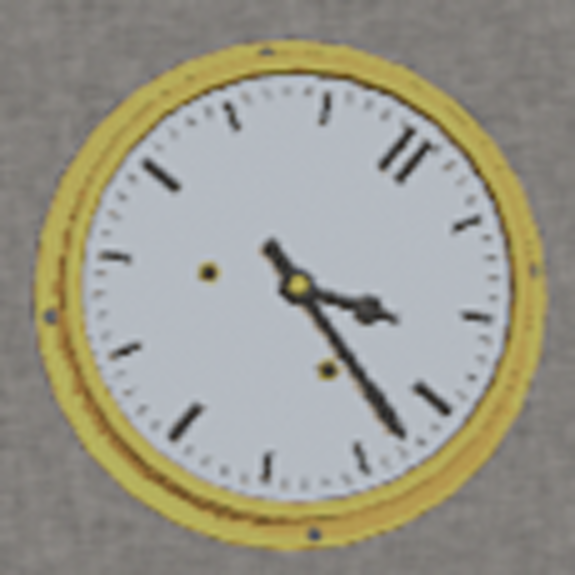

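```bash
cat > h.py <<'E'
import numpy as np,cv2
def world(n,pts,z):
    c=np.load(n+".npz");K,r,t=c["K"],cv2.Rodrigues(c["rvec"])[0],c["tvec"].ravel()
    o=-r.T@t;d=np.c_[np.array(pts,float),np.ones(len(pts))]@np.linalg.inv(K).T@r
    return o+d*((z-o[2])/d[:,2])[:,None]
E
python3 - <<'E'
from h import *
cr=lambda p:[(260+(x+.5)/5-.5,150+(y+.5)/5-.5) for x,y in p]
m=world("top",cr([(405,153),(433,399),(185,422),(161,175)]),.061)
print(m); c12=(m[0]+m[2])/2;c3=(m[1]+m[3])/2;print(c12,c3)
hd=world("top",cr([(298,285),(403,436),(269,243)]),.075);print(hd)
c=(c12+c3)/2
f=lambda v:np.degrees(np.arctan2(v[1],v[0]))
print("12:",f(m[0]-m[2]),f(m[3]-m[1])-90,"hand",f(hd[1]-hd[2]),f(hd[1]-c),"r",np.linalg.norm((hd[1]-c)[:2]))
E
```

```text
[[ 0.606572   -0.12801294  0.061     ]
 [ 0.46715448 -0.13891178  0.061     ]
 [ 0.4579874   0.00069107  0.061     ]
 [ 0.59772833  0.01027578  0.061     ]]
[ 0.5322797  -0.06366093  0.061     ] [ 0.53244141 -0.064318    0.061     ]
[[ 0.53230703 -0.0641219   0.075     ]
 [ 0.44668052 -0.11976315  0.075     ]
 [ 0.55624797 -0.04867738  0.075     ]]
12: -40.89911756251836 -41.19348007819984 hand -147.02507794214313 -146.9377601552955 r 0.10223390313958582
```

Request:
step_arm([
  [1, 15, -47, 0, 0, 0, 0],
  [1, 29, -94, 0, 0, 0, 0],
  [1, 44, -141, 0, 0, 0, 0],
  [1, 58, -188, 0, 0, 0, -0.05],
  [1, 73, -235, 0, 0, 0, -0.1],
  [1, 87, -282, 0, 0, 0, -0.15],
  [1, 102, -329, 0, 0, 0, -0.2],
  [1, 116, -376, 0, 0, 0, -0.25],
  [1, 131, -423, 0, 0, 0, -0.283],
  [1, 146, -470, 0, 0, 0, -0.283],
], grip_force=20)

```text
clock: 1.1
position: [0.4081, 0.0953, 0.2313]
ee_rot: [0.351, 0.936, 0.0, -0.0]
ft_force: [1.0, -0.4, -0.0]
grip_width: -0.0
grasp_force: 0.0
```

Request:
step_arm([
  [1, 15, -47, 0, 0, 0, 0],
  [1, 29, -94, 0, 0, 0, 0],
  [1, 44, -141, 0, 0, 0, 0],
  [1, 58, -188, 0, 0, 0, 0],
  [1, 74, -238, 0, 0, 0, 0],
  [1, 74, -238, 0, 0, 0, 0],
  [1, 74, -238, 0, 0, 0, 0],
])

```text
clock: 1.8
position: [0.4818, -0.1418, 0.2309]
ee_rot: [0.352, 0.936, -0.0, -0.0]
ft_force: [0.1, 1.2, -1.4]
grip_width: 0.006
grasp_force: 0.0
```

Request:
step_arm([
  [1, 0, 0, -40, 0, 0, 0],
  [1, 0, 0, -80, 0, 0, 0],
  [1, 0, 0, -115, 0, 0, 0],
  [1, 0, 0, -130, 0, 0, 0],
  [1, 0, 0, -130, 0, 0, 0],
])

```text
clock: 2.3
position: [0.4804, -0.1386, 0.0992]
ee_rot: [0.349, 0.937, -0.0, -0.002]
ft_force: [0.0, -0.2, 0.1]
grip_width: -0.005
grasp_force: 0.0
```

```bash
python3 - <<'E'
from workcell import manip
import cv2,numpy as np
a=manip.camera("wrist")["image"];b=manip.camera("side")["image"][150:310,200:400]
b=cv2.resize(b,None,fx=2.625,fy=2.625,interpolation=cv2.INTER_CUBIC)[:420]
x=np.hstack([a,b]);cv2.imwrite("pics/w1.png",cv2.resize(x,None,fx=.73,fy=.73));print(x.shape)
E
```

```text
(420, 1085, 3)
```

View pics/w1.png

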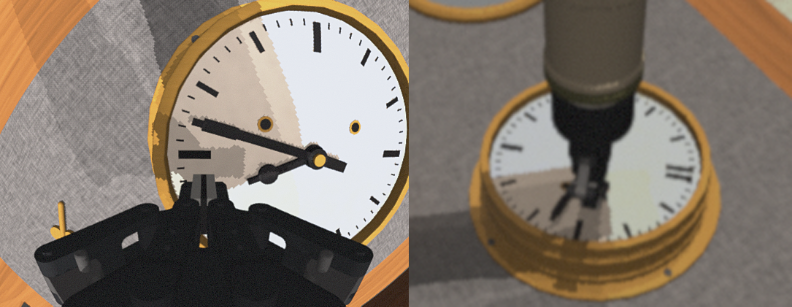

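The wrist view shows the closed fingertips at about (205,185), over the three bar. The minute hand is ahead, from its tip at (190,122), and the hour hand tip at (248,183) is well inside. The way down is clear.

Request:
step_arm([
  [1, 0, 0, -10, 0, 0, 0],
  [1, 0, 0, -20, 0, 0, 0],
  [1, 0, 0, -28, 0, 0, 0],
  [1, 0, 0, -34, 0, 0, 0],
  [1, 0, 0, -34, 0, 0, 0],
  [1, 0, 0, -34, 0, 0, 0],
])

```text
clock: 3.0
position: [0.4821, -0.1407, 0.0673]
ee_rot: [0.35, 0.937, -0.0, -0.0]
ft_force: [-1.0, 0.3, 0.5]
grip_width: -0.002
grasp_force: 0.0
```

```bash
python3 - <<'E'
import numpy as np
C=np.array([532.3,-64.]);P=lambda a:C+92*np.array([np.cos(np.radians(a)),np.sin(np.radians(a))])
p=np.array([482.,-141.]);a=-123.
for n,s in [(0,1.5)]+[(i,3) for i in range(1,9)]:
    r=[]
    for k in range(10):
        a-=s;r.append(np.round(P(a)-p).astype(int))
    print(n,a,[x.tolist() for x in r]);p=p+r[-1]
E
```

```text
0 -138.0 [[-2, 1], [-4, 3], [-6, 4], [-8, 6], [-9, 7], [-11, 9], [-13, 10], [-15, 12], [-16, 14], [-18, 15]]
1 -168.0 [[-3, 4], [-6, 8], [-9, 12], [-11, 16], [-14, 20], [-16, 25], [-18, 29], [-19, 34], [-21, 38], [-22, 43]]
2 -198.0 [[-1, 5], [-1, 9], [-2, 14], [-2, 19], [-2, 24], [-1, 29], [-1, 33], [0, 38], [1, 43], [3, 47]]
3 -228.0 [[1, 5], [3, 9], [5, 14], [8, 18], [10, 22], [13, 26], [16, 30], [19, 34], [22, 37], [26, 40]]
4 -258.0 [[3, 3], [7, 6], [11, 9], [15, 12], [20, 14], [24, 16], [28, 18], [33, 19], [37, 21], [42, 22]]
5 -288.0 [[5, 1], [10, 1], [14, 2], [19, 2], [24, 2], [29, 1], [34, 1], [38, 0], [43, -1], [48, -3]]
6 -318.0 [[4, -1], [9, -3], [13, -5], [17, -7], [21, -10], [25, -13], [29, -16], [33, -19], [36, -22], [40, -25]]
7 -348.0 [[3, -4], [6, -8], [8, -12], [11, -16], [13, -20], [15, -25], [17, -29], [19, -34], [20, -38], [21, -43]]
8 -378.0 [[1, -5], [2, -9], [2, -14], [2, -19], [2, -24], [2, -29], [1, -33], [0, -38], [-1, -43], [-2, -47]]
```

Request:
step_arm([
  [1, -2, 1, 0, 0, 0, 0],
  [1, -4, 3, 0, 0, 0, 0],
  [1, -6, 4, 0, 0, 0, 0],
  [1, -8, 6, 0, 0, 0, 0],
  [1, -9, 7, 0, 0, 0, 0],
  [1, -11, 9, 0, 0, 0, 0],
  [1, -13, 10, 0, 0, 0, 0],
  [1, -15, 12, 0, 0, 0, 0],
  [1, -16, 14, 0, 0, 0, 0],
  [1, -18, 15, 0, 0, 0, 0],
])

```text
clock: 4.0
position: [0.4642, -0.1254, 0.0674]
ee_rot: [0.35, 0.937, 0.0, 0.0]
ft_force: [1.4, 0.6, -0.2]
grip_width: 0.004
grasp_force: 0.3
```

Request:
step_arm([
  [1, -3, 4, 0, 0, 0, 0],
  [1, -6, 8, 0, 0, 0, 0],
  [1, -9, 12, 0, 0, 0, 0],
  [1, -11, 16, 0, 0, 0, 0],
  [1, -14, 20, 0, 0, 0, 0],
  [1, -16, 25, 0, 0, 0, 0],
  [1, -18, 29, 0, 0, 0, 0],
  [1, -19, 34, 0, 0, 0, 0],
  [1, -21, 38, 0, 0, 0, 0],
  [1, -22, 43, 0, 0, 0, 0],
])

```text
clock: 5.0
position: [0.442, -0.0824, 0.0674]
ee_rot: [0.35, 0.937, 0.0, 0.0]
ft_force: [-0.2, -0.6, -0.1]
grip_width: 0.001
grasp_force: 0.3
```

```bash
python3 - <<'E'
from workcell import manip
import cv2
cv2.imwrite("pics/w2.png",manip.camera("wrist")["image"])
o=manip.get_obs();print(o["ft_force"],o["position"],o["joint_pos"])
E
```

```text
[1.08057448 0.53437736 0.1294591 ] [ 0.4418886  -0.08150821  0.06727069] [-0.52131872  0.12398319  0.64049779  2.11853943 -0.09305426  0.9258109
  1.02714773]
```

View pics/w2.png

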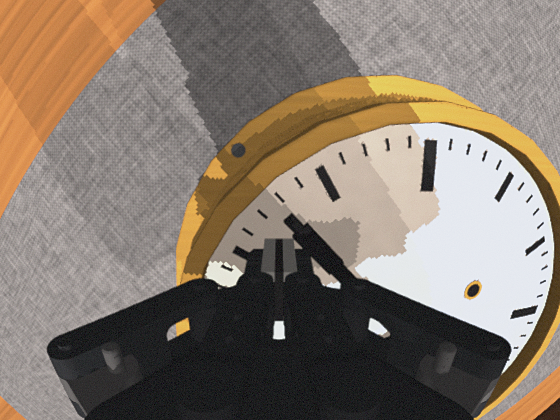

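The minute hand, tip at (292,218), is lying against the fingertip at (280,245) and moving with it between the four and five bars. I'll continue round.

Request:
step_arm([
  [1, -1, 5, 0, 0, 0, 0],
  [1, -1, 9, 0, 0, 0, 0],
  [1, -2, 14, 0, 0, 0, 0],
  [1, -2, 19, 0, 0, 0, 0],
  [1, -2, 24, 0, 0, 0, 0],
  [1, -1, 29, 0, 0, 0, 0],
  [1, -1, 33, 0, 0, 0, 0],
  [1, 0, 38, 0, 0, 0, 0],
  [1, 1, 43, 0, 0, 0, 0],
  [1, 3, 47, 0, 0, 0, 0],
])

```text
clock: 6.05
position: [0.4451, -0.0351, 0.0673]
ee_rot: [0.35, 0.937, 0.0, -0.0]
ft_force: [-0.6, -1.1, 0.8]
grip_width: 0.006
grasp_force: 0.3
```

Request:
step_arm([
  [1, 1, 5, 0, 0, 0, 0],
  [1, 3, 9, 0, 0, 0, 0],
  [1, 5, 14, 0, 0, 0, 0],
  [1, 8, 18, 0, 0, 0, 0],
  [1, 10, 22, 0, 0, 0, 0],
  [1, 13, 26, 0, 0, 0, 0],
  [1, 16, 30, 0, 0, 0, 0],
  [1, 19, 34, 0, 0, 0, 0],
  [1, 22, 37, 0, 0, 0, 0],
  [1, 26, 40, 0, 0, 0, 0],
])

```text
clock: 7.05
position: [0.4713, 0.0047, 0.0673]
ee_rot: [0.35, 0.937, 0.0, -0.0]
ft_force: [0.2, -0.3, 0.3]
grip_width: 0.0
grasp_force: 0.3
```

Request:
step_arm([
  [1, 3, 3, 0, 0, 0, 0],
  [1, 7, 6, 0, 0, 0, 0],
  [1, 11, 9, 0, 0, 0, 0],
  [1, 15, 12, 0, 0, 0, 0],
  [1, 20, 14, 0, 0, 0, 0],
  [1, 24, 16, 0, 0, 0, 0],
  [1, 28, 18, 0, 0, 0, 0],
  [1, 33, 19, 0, 0, 0, 0],
  [1, 37, 21, 0, 0, 0, 0],
  [1, 42, 22, 0, 0, 0, 0],
])

```text
clock: 8.05
position: [0.5134, 0.0266, 0.0673]
ee_rot: [0.35, 0.937, 0.0, -0.0]
ft_force: [-0.9, 0.6, 0.6]
grip_width: 0.001
grasp_force: 0.3
```

Request:
step_arm([
  [1, 5, 1, 0, 0, 0, 0],
  [1, 10, 1, 0, 0, 0, 0],
  [1, 14, 2, 0, 0, 0, 0],
  [1, 19, 2, 0, 0, 0, 0],
  [1, 24, 2, 0, 0, 0, 0],
  [1, 29, 1, 0, 0, 0, 0],
  [1, 34, 1, 0, 0, 0, 0],
  [1, 38, 0, 0, 0, 0, 0],
  [1, 43, -1, 0, 0, 0, 0],
  [1, 48, -3, 0, 0, 0, 0],
])

```text
clock: 9.05
position: [0.5615, 0.0234, 0.0673]
ee_rot: [0.35, 0.937, 0.0, -0.0]
ft_force: [-0.4, -1.0, -0.7]
grip_width: 0.002
grasp_force: 0.3
```

```bash
python3 - <<'E'
from workcell import manip
import cv2,numpy as np
a=manip.camera("wrist")["image"];b=manip.camera("side")["image"][150:310,200:400]
b=cv2.resize(b,None,fx=2.625,fy=2.625,interpolation=cv2.INTER_CUBIC)[:420]
x=np.hstack([a,b]);cv2.imwrite("pics/w3.png",cv2.resize(x,None,fx=.73,fy=.73))
o=manip.get_obs();print(o["clock"],o["ft_force"],o["position"],o["joint_pos"])
E
```

```text
9.15 [-1.17103431 -0.35837773  0.2520616 ] [0.56183173 0.02297254 0.06739052] [-0.5702827   0.37842495  0.53577978  1.83451222 -0.22738997  0.98908484
  0.91477171]
```

View pics/w3.png

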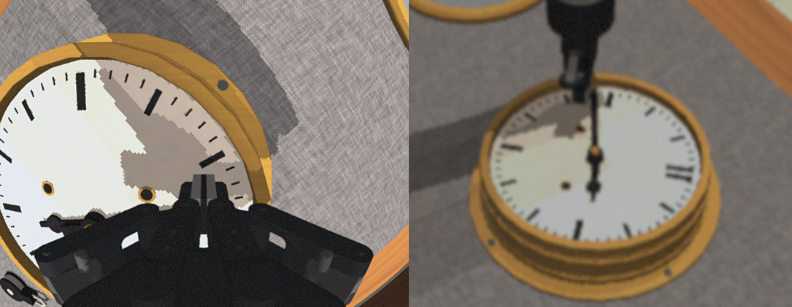

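The side view shows the hand, tip at (593,92), just ahead of the fingertip and near the ten bar, with the clock unmoved. Two more arcs follow.

Request:
step_arm([
  [1, 4, -1, 0, 0, 0, 0],
  [1, 9, -3, 0, 0, 0, 0],
  [1, 13, -5, 0, 0, 0, 0],
  [1, 17, -7, 0, 0, 0, 0],
  [1, 21, -10, 0, 0, 0, 0],
  [1, 25, -13, 0, 0, 0, 0],
  [1, 29, -16, 0, 0, 0, 0],
  [1, 33, -19, 0, 0, 0, 0],
  [1, 36, -22, 0, 0, 0, 0],
  [1, 40, -25, 0, 0, 0, 0],
])

```text
clock: 10.15
position: [0.6014, -0.0019, 0.0673]
ee_rot: [0.35, 0.937, 0.0, -0.0]
ft_force: [0.1, 0.3, -0.0]
grip_width: 0.003
grasp_force: 0.3
```

Request:
step_arm([
  [1, 3, -4, 0, 0, 0, 0],
  [1, 6, -8, 0, 0, 0, 0],
  [1, 8, -12, 0, 0, 0, 0],
  [1, 11, -16, 0, 0, 0, 0],
  [1, 13, -20, 0, 0, 0, 0],
  [1, 15, -25, 0, 0, 0, 0],
  [1, 17, -29, 0, 0, 0, 0],
  [1, 19, -34, 0, 0, 0, 0],
  [1, 20, -38, 0, 0, 0, 0],
  [1, 21, -43, 0, 0, 0, 0],
])

```text
clock: 11.15
position: [0.6222, -0.0449, 0.0673]
ee_rot: [0.35, 0.937, 0.0, -0.0]
ft_force: [-0.4, 0.5, 0.5]
grip_width: 0.001
grasp_force: 0.3
```

```bash
python3 - <<'E'
from workcell import manip
import cv2,numpy as np
b=manip.camera("side")["image"][180:300,225:375]
a=manip.camera("top")["image"][150:265,260:375]
cv2.imwrite("pics/s4.png",cv2.resize(b,None,fx=5,fy=5,interpolation=cv2.INTER_CUBIC))
cv2.imwrite("pics/t4.png",cv2.resize(a,None,fx=5,fy=5,interpolation=cv2.INTER_CUBIC))
o=manip.get_obs();print(o["clock"],o["ft_force"],o["position"])
E
```

```text
11.25 [-0.41863032 -0.19587578 -0.00326705] [ 0.62220403 -0.04569899  0.06739954]
```

View pics/s4.png

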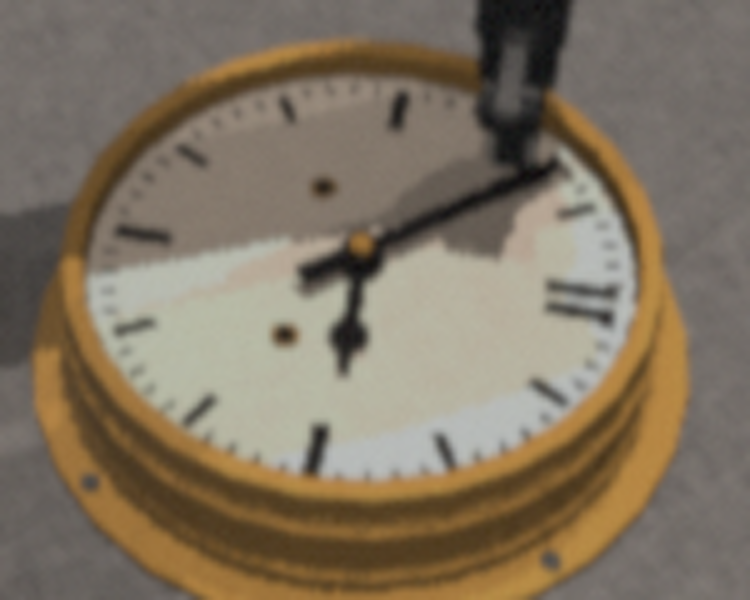

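The side view shows the minute hand just short of the eleven bar: axis at (362,246), tip at (560,168), twelve bars at (583,300). I'll work out the remaining angle.

```bash
python3 - <<'E'
from h import *
cr=lambda p:[(225+(x+.5)/5-.5,180+(y+.5)/5-.5) for x,y in p]
f=lambda v:np.degrees(np.arctan2(v[1],v[0]))
w=world("side",cr([(362,246),(558,168),(305,280)]),.075);print(w,f(w[1]-w[0]),f(w[1]-w[2]))
m=world("side",cr([(583,300),(145,235),(317,450),(400,111)]),.061);print(m,f(m[0]-np.array([.5323,-.064,0])),f(m[3]-m[2]))
C=np.array([532.3,-64.]);p=np.array([622.,-45.])
for k in (4,4,): pass
a=-348.;r=[]
for s in [3]*6+[2]*4+[1.5]*10:
    a-=s;r.append((round(a,1),np.round(C+92*np.array([np.cos(np.radians(a)),np.sin(np.radians(a))])-p,0).tolist()))
print(r)
E
```

```text
[[ 0.53390171 -0.06181684  0.075     ]
 [ 0.63390179 -0.06583032  0.075     ]
 [ 0.50294537 -0.06620243  0.075     ]] -2.298322067952129 0.16280463238179027
[[ 0.60748438 -0.12554532  0.061     ]
 [ 0.4594577   0.00216048  0.061     ]
 [ 0.46861542 -0.13658491  0.061     ]
 [ 0.59849483  0.01178031  0.061     ]] -39.30347867148773 48.80099080603383
[(-351.0, [1.0, -5.0]), (-354.0, [2.0, -9.0]), (-357.0, [2.0, -14.0]), (-360.0, [2.0, -19.0]), (-363.0, [2.0, -24.0]), (-366.0, [2.0, -29.0]), (-368.0, [1.0, -32.0]), (-370.0, [1.0, -35.0]), (-372.0, [0.0, -38.0]), (-374.0, [-0.0, -41.0]), (-375.5, [-1.0, -44.0]), (-377.0, [-2.0, -46.0]), (-378.5, [-2.0, -48.0]), (-380.0, [-3.0, -50.0]), (-381.5, [-4.0, -53.0]), (-383.0, [-5.0, -55.0]), (-384.5, [-6.0, -57.0]), (-386.0, [-7.0, -59.0]), (-387.5, [-8.0, -61.0]), (-389.0, [-9.0, -64.0])]
```

Request:
step_arm([
  [1, 1, -5, 0, 0, 0, 0],
  [1, 2, -9, 0, 0, 0, 0],
  [1, 2, -14, 0, 0, 0, 0],
  [1, 2, -19, 0, 0, 0, 0],
  [1, 2, -24, 0, 0, 0, 0],
  [1, 2, -29, 0, 0, 0, 0],
  [1, 1, -32, 0, 0, 0, 0],
  [1, 1, -35, 0, 0, 0, 0],
  [1, 0, -38, 0, 0, 0, 0],
  [1, 0, -41, 0, 0, 0, 0],
])

```text
clock: 12.25
position: [0.622, -0.0857, 0.0673]
ee_rot: [0.35, 0.937, 0.0, -0.0]
ft_force: [0.0, 0.3, 0.3]
grip_width: -0.006
grasp_force: 0.3
```

Request:
step_arm([
  [1, -1, -3, 0, 0, 0, 0],
  [1, -2, -5, 0, 0, 0, 0],
  [1, -2, -7, 0, 0, 0, 0],
  [1, -3, -9, 0, 0, 0, 0],
  [1, -4, -12, 0, 0, 0, 0],
  [1, -5, -14, 0, 0, 0, 0],
  [1, -5, -14, 0, 0, 0, 0],
])

```text
clock: 12.95
position: [0.6169, -0.1002, 0.0674]
ee_rot: [0.351, 0.937, -0.0, 0.0]
ft_force: [-0.2, 1.0, -0.1]
grip_width: 0.004
grasp_force: 0.0
```

```bash
python3 - <<'E'
from workcell import manip
import cv2,numpy as np
b=manip.camera("side")["image"][180:300,225:375]
cv2.imwrite("pics/s5.png",cv2.resize(b,None,fx=5,fy=5,interpolation=cv2.INTER_CUBIC))
o=manip.get_obs();print(o["clock"],o["ft_force"],o["position"])
E
```

```text
13.0 [-0.85401199 -0.95819051 -0.67488716] [ 0.61704276 -0.09989077  0.06735573]
```

View pics/s5.png

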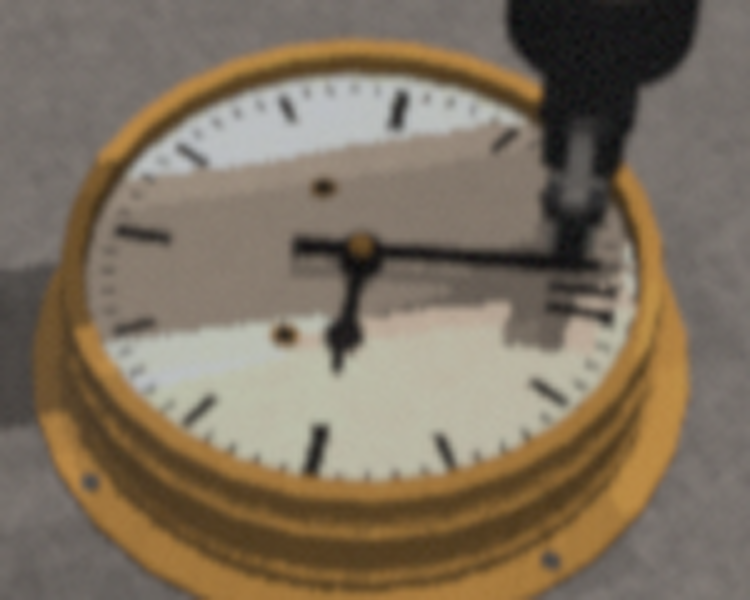

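The hand, tip at about (600,268), is just short of the twelve bars at (583,300).

```bash
python3 - <<'E'
from h import *
cr=lambda p:[(225+(x+.5)/5-.5,180+(y+.5)/5-.5) for x,y in p]
f=lambda v:np.degrees(np.arctan2(v[1],v[0]))
w=world("side",cr([(362,246),(600,267),(295,246)]),.073);print(w,f(w[1]-w[0]),f(w[1]-w[2]))
m=world("side",cr([(583,300),(145,235),(317,450),(400,111)]),.061)
print("12",f(m[0]-m[1]),f(m[3]-m[2])-90)
C=np.array([532.3,-64.]);p=np.array([617.,-100.])
for a in np.arange(-384,-393,-1.):print(a,np.round(C+92*np.array([np.cos(np.radians(a)),np.sin(np.radians(a))])-p,1))
E
```

```text
[[ 0.53480229 -0.06034869  0.073     ]
 [ 0.61777814 -0.12162077  0.073     ]
 [ 0.50945104 -0.0458301   0.073     ]] -36.44337387241691 -34.97842523594681
12 -40.78504892660919 -41.19900919396617
-384.0 [-0.7 -1.4]
-385.0 [-1.3 -2.9]
-386.0 [-2.  -4.3]
-387.0 [-2.7 -5.8]
-388.0 [-3.5 -7.2]
-389.0 [-4.2 -8.6]
-390.0 [ -5. -10.]
-391.0 [ -5.8 -11.4]
-392.0 [ -6.7 -12.8]
```

Request:
step_arm([
  [1, -1, -2, 0, 0, 0, 0],
  [1, -2, -4, 0, 0, 0, 0],
  [1, -3, -6, 0, 0, 0, 0],
  [1, -4, -7, 0, 0, 0, 0],
  [1, -4, -8, 0, 0, 0, 0],
  [1, -4, -8, 0, 0, 0, 0],
  [1, -2, -5, 0, 0, 0, 0],
  [1, 0, 0, 0, 0, 0, 0],
  [1, 2, 4, 0, 0, 0, 0],
  [1, 2, 4, 0, 0, 0, 0],
])

```text
clock: 14.0
position: [0.6196, -0.0943, 0.0672]
ee_rot: [0.35, 0.937, 0.0, -0.0]
ft_force: [-0.0, 1.1, -0.2]
grip_width: -0.0
grasp_force: 0.0
```

Request:
step_arm([
  [1, 0, 0, 15, 0, 0, 0],
  [1, 0, 0, 40, 0, 0, 0],
  [1, 0, 0, 80, 0, 0, 0],
  [1, 0, 40, 120, 0, 0, 0],
  [1, -20, 85, 130, 0, 0, 0],
  [1, -40, 130, 130, 0, 0, 0],
  [1, -60, 175, 130, 0, 0, 0],
  [1, -80, 220, 130, 0, 0, 0],
  [1, -100, 265, 130, 0, 0, 0],
  [1, -100, 265, 130, 0, 0, 0],
])

```text
clock: 15.0
position: [0.5163, 0.1764, 0.1983]
ee_rot: [0.346, 0.938, 0.001, -0.001]
ft_force: [-0.4, -0.7, -0.2]
grip_width: -0.001
grasp_force: 0.0
```

```bash
python3 - <<'E'
from workcell import manip
import cv2,numpy as np
a=manip.camera("top")["image"][150:265,260:375]
cv2.imwrite("pics/t6.png",cv2.resize(a,None,fx=5,fy=5,interpolation=cv2.INTER_CUBIC))
o=manip.get_obs();print(o["clock"],o["ft_force"],o["position"])
E
```

```text
15.05 [0.40480916 0.01129893 0.19071801] [0.5177232  0.1730981  0.19838837]
```

View pics/t6.png

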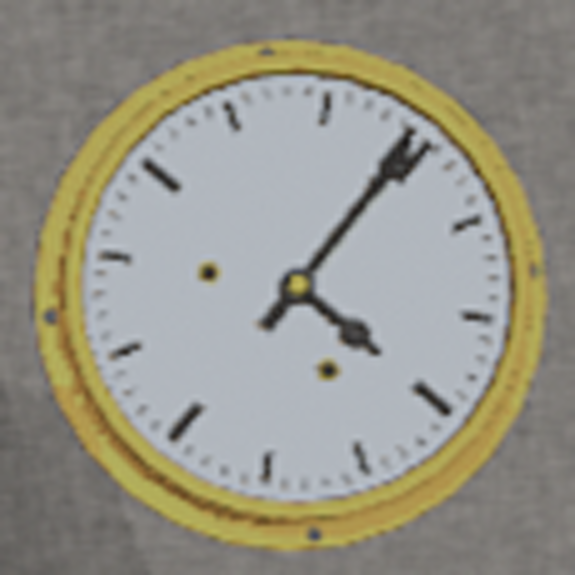

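The top view shows the minute hand running from (298,285) to (413,142), right between the twelve bars. The hour hand tip at (378,352) points at the three bar, and the clock hasn't moved.

```bash
python3 -c "
from workcell import manip
print(manip.hand_in())"
```

```text
the job is handed in; nothing more can be done
None
```

The clock now reads three o'clock to within about a degree by the last top view; I pushed the minute hand clockwise to twelve, took the finger away with the clock unmoved, and handed in at about 15 s; no verdict was returned.

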